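Thread the straightedge out of the half-decked tool box

ROBOT

A 6-joint arm with a two-finger parallel gripper is mounted at the origin on the work surface. World frame = base frame: x ahead of the robot, y to its left, z up, the work surface at z = 0. Lengths are in m, angles in degrees, forces in N, time in s.
With the tool pointing down it reaches from about 0.375 to 0.75 m from the base axis. Payload 9 kg.
Tool frame: the origin (TCP) lies midway between the tips of the shut fingers; the grasp point (between the pads) lies 19 mm behind it; z points along the fingers, y is the line along which they close (so a half turn about z gives the same grasp; the last joint's range is limited). The gripper opens to 85 mm and grips with 20 to 120 N. Pads are 22 mm wide; open, the fingers measure 114 mm over their backs; the gripper's body (76 mm by 85 mm) begins 54 mm behind the grasp point. The pads swing forward as they close: fully open they stand 13 mm farther back than shut.
Start: joints at [56.855, 5.964, 5.575, 89.605, 0, 77.527], TCP at [0.212, 0.561, 0.231] pointing down, gripper open.
Joint ranges: [-171.21, 171.21], [-48.23, 106.86], [-62.78, 66.21], [-105.2, 120.99], [-86.42, 89.51], [-180, 180]. Speed limits (degrees/s): [127.2, 127.2, 147.25, 180, 180, 180].

INTERFACE

Orientations are given as a 3x3 rotation matrix whose columns are the frame's x, y, z axes.
In Python, from station import read_state, snapshot, calibration, close_job gives the robot as it stands.
- The arm moves only by the shell command python3 -m pendant 'ROWS' [FORCE]. ROWS is text: rows parted by semicolons, each of 7 numbers parted by spaces: the turn, a rotation vector about the world's x, y, z in rad, then the shift along the world's x, y, z in m, then the gripper command: -1 is shut, 1 is fully open, values between are in proportion. In form: ax ay az x y z grip; .... A call has 1 to 8 rows; each row is the pose to reach, as a shift and turn from the pose commanded when the call began; what a row does not reach only later rows make up. A row lasts 1/10 s, in which the tool goes at most 50 mm and 8.59 degrees, less where a joint would pass 70% of its speed; a pose out of reach is approached as far as the arm can. A call with a gripper value outside its range is refused whole. The fingers move at their own pace and stop on an object; FORCE is the grip in N (left out, the last holds). Time passes only in rows, so rows that repeat a pose let the fingers close. It gives the time, the measured TCP pose, the force, the opening and the grip force at its end, in the units of the state.
- read_state(): the state, without advancing time (a new reading comes with each control period).
- snapshot(name): name is "side" or "top" or "wrist"; returns the picture (400x640x3 uint8, red, green, blue); there is no depth.
- calibration(name): a dict with "K" (3x3 intrinsics, pixels), "extrinsics" (4x4, takes a point from world to camera coordinates); the wrist camera has in their place "mount" (4x4, takes a point from camera to tool coordinates, whose origin is the TCP and whose axes are the flange's). Camera axes: x right, y down, z forward; pixel columns grow to the right and rows downward; lengths in m; the calibration is good to about 2 mm. The wrist camera is an equidistant fisheye: a pixel r from the principal point sees the ray r / f radians off the axis. A picture is of the moment at which its call begins: read the wrist's pose just before it. calibration takes no time and is no camera call.
- close_job(): hands the job in; it is judged then, once.
The state is a dict: "clock": time; "joints": joint angles; "dq": joint speeds; "joint_torque": joint torques, N m; "position": TCP position; "orientation": TCP orientation; "force": force on the tool from outside, world axes, zero at the start; "wrist_torque": the same for the moment, N m; "gripper_width": finger opening in m; "grasp_force": force on a finger pad.
Only numpy, scipy, OpenCV 4.12 (cv2) and the standard library are available. Lean on these libraries where they do the work, as an engineer would, in place of code of your own. Each camera call takes 0.05 s, during which the arm holds its last target. There are 200 camera calls.

TASK

Unlock the wooden tool box by flipping its red-knobbed cam lever all the way outwards, then slide the blue cover fully open. Take the straightedge by its orange grip, tilt it so that its free end comes up first and draw it out slantwise from under the fixed deck, and finish while still holding it still in the gripper, every part of it at least 15 cm above the table and touching nothing else. Leave the canister, the glue bottle and the tape roll where they stand.

Things in the scene. Friction and masses are not known exactly. Their poses are not given: they have to be found in the camera images.
- box: Plywood tool box fixed to the table, 162 (x) x 352 (y) x 70 mm high, walls and floor 6 mm. Origin: centre of the underside; z up, y along its length. Opening, once the cover is slid away: y = -170 to +60 mm, 150 mm wide. Aluminium rails along both long sides reach 87 mm out in x, 80 mm up. The lever's bracket stands outside the -x wall at x -103, y 110 (30 x 40, 97 mm high).
- deck_edge (a point): Middle of the lower edge of the fixed plywood deck that covers the box's +y end: at x 0, y +60, z 64 mm in the box frame. The deck is 6 mm thick (top 70 mm above the table) and runs from here to the +y end wall.
- lever (a joint): Cam lever angle, rad: 0 to 0.15 at the start (locked: leans inwards over the cover, 34 degrees from upright at 0; its tongue blocks the cover), 1.2 = flipped all the way outwards, to the box's -x (free). Hinge along the box's y, at x -103, y 110 mm, 85 mm above the table. It stays where it is left; about 1.5 N at the knob moves it.
- lever_knob (a point): Centre of the red ball, 26 mm in diameter, at the end of the cam lever, 70 mm from the hinge; the shaft is a 12 mm round bar. At lever angle 0 it is at x -63, y 110, z 143 mm in the box frame; fully flipped at x -143, same height. It can be pushed over from the cover's side with shut fingers.
- cover (a joint): How far the blue cover has slid, m: 0 = shut, 0.235 = fully open at its stop. It slides to the box's +y, over the fixed deck, with about 2 N of friction, once the lever is flipped out. A 160 x 275 x 5 mm plate, top 77.5 mm above the table; open, it stands out 159 mm past the box's +y end.
- cover_handle (a point): In the cover's white handle, a bar 70 mm long along the box's x, 16 mm thick along y, standing 30 mm up from the cover (top 107.5 mm above the table); this point is on its middle line, 10 mm below its top. Shut, it is at x 0, y -50 mm in the box frame. Its axes are the box's axes.
- straightedge: Aluminium straightedge, blade 44 (x) x 300 (y) x 5 mm, with an orange grip block 16 (x) x 80 (y) x 25 mm on the middle of its top (30 mm high in all), about 160 g. Origin: centre of the underside, z up, y along it. It lies flat on the box floor (6 mm above the table), along the box within 7 degrees, 75 to 95 mm of its +y end under the fixed deck.
- grip (a point): In the grip block, over the middle of the straightedge, 20 mm above its underside (10 mm below the block's top).
- end_open (a point): Middle of the straightedge's free end (its -y end, which comes out of the box first).
- end_deck (a point): Middle of the straightedge's other end (+y), which starts under the fixed deck.
- canister: Red plastic canister with a yellow band and a lid, 104 mm in diameter, 130 mm high; origin under its centre. A bystander.
- glue: White glue bottle with orange cap, 52 mm in diameter, 110 mm high; origin under its centre. A bystander.
- tape: Green roll of tape lying flat, 100 mm in diameter, 24 mm high; origin under its centre. A bystander.

How it is judged (in metres and radians):
On the way, in this order (a step that is already met when the one before it is completed fails the run):
1. the cam lever is flipped outwards with the cover still shut (value of joint lever above 1 rad and value of joint cover below 0.02 m), for 0.1 s.
2. the cover is slid fully open with the straightedge still lying in the box (value of joint cover above 0.22 m and height (world z) of straightedge below 0.02 m), for 0.1 s.
3. the straightedge is tilted in the gripper: its free end above the rim, its other end still under the deck (height (world z) of end_open above 0.075 m and height (world z) of end_deck below 0.064 m and y of end_deck in the frame of box above 0.06 m and contact force between the fingers and straightedge above 0.5 N), for 0.05 s.
At the end, for the whole second after the job is handed in: The straightedge is held in the gripper, still (under 30 mm/s), its middle and both ends more than 145 mm above the table, touching neither box, cover, lever nor bystanders; the lever is past 0.9 rad and the cover more than 200 mm open (height (world z) of each of end_open, end_deck, straightedge above 0.145 m and contact force between the fingers and straightedge above 1 N and contact force between straightedge and box below 0.05 N and contact force between straightedge and canister below 0.05 N and contact force between straightedge and glue below 0.05 N and linear speed of straightedge below 0.03 m/s and value of joint lever above 0.9 rad and value of joint cover above 0.2 m); the arm keeps its last pose, push and grip.
It fails at once if the canister is moved more than 30 mm (distance of canister from where it was at the start of the episode above 0.03 m).
It fails at once if the glue bottle is moved more than 30 mm (distance of glue from where it was at the start of the episode above 0.03 m).
It fails at once if the tape roll is moved more than 30 mm (distance of tape from where it was at the start of the episode above 0.03 m).
It also fails if it takes over 53 s, if anything falls off the work surface, if the arm or the gripper's body presses on something with over 40 N, if the wrist force passes 120 N, or if a joint passes its speed limit or range.

## Working session

There is one attempt and no reset: what is moved stays moved. The work goes in short steps, Python scripts to look and compute and a shell command to move; the robot and the scene stay as the last step left them, time stands still between calls to the robot, and variables do not carry over. Pictures are saved under pics/ and viewed, at most 10 in all, crops included, and the job is handed in when it is done.

```bash
ls; mkdir -p pics
python3 - <<'E'
from station import *
import cv2,numpy as np
s=read_state();print(s)
for n in("side","top","wrist"):
    c=calibration(n);print(n,{k:np.round(v,4).tolist() if not isinstance(v,str) else v for k,v in c.items()})
    cv2.imwrite(f"pics/{n}0.png",snapshot(n)[:,:,::-1])
E
```

```text
pics
{'clock': 0.0, 'joints': array([5.68520926e+01, 5.99978878e+00, 5.52667624e+00, 8.96059190e+01,
       1.92814929e-03, 7.75271318e+01]), 'dq': array([ 0.14381797, -0.00697662,  0.02752513, -0.14279899,  0.08767385,
        0.09784093]), 'joint_torque': array([ 1.37798324e-04, -5.56928623e+01,  5.03649080e+01,  1.68813294e-02,
       -4.71769472e-04,  3.70766065e-05]), 'position': array([0.21162512, 0.56107277, 0.2305067 ]), 'orientation': array([[-9.35597795e-01,  3.53066784e-01, -7.82413429e-04],
       [ 3.53067496e-01,  9.35597163e-01, -1.13648464e-03],
       [ 3.30768809e-04, -1.33953727e-03, -9.99999048e-01]]), 'force': array([ 0.77362927, -0.32543301,  0.30568318]), 'wrist_torque': array([-0.00083355, -0.0211895 ,  0.05720668]), 'grasp_force': 0.0, 'gripper_width': 0.08527164750634898}
side {'K': [[499.8067, 0.0, 310.1842], [0.0, 499.8067, 208.8461], [0.0, 0.0, 1.0]], 'extrinsics': [[0.9471, -0.3205, -0.013, -0.6159], [-0.173, -0.4761, -0.8622, 0.1398], [0.2702, 0.8189, -0.5064, 1.1839], [0.0, 0.0, 0.0, 1.0]]}
top {'K': [[432.826, 0.0, 324.6304], [0.0, 432.826, 203.2062], [0.0, 0.0, 1.0]], 'extrinsics': [[-0.0033, -0.9995, -0.0315, -0.1028], [-0.9981, 0.0052, -0.0607, 0.6276], [0.0608, 0.0313, -0.9977, 0.9978], [0.0, 0.0, 0.0, 1.0]]}
wrist {'K': [[309.7069, 0.0, 319.9874], [0.0, 309.7069, 202.6611], [0.0, 0.0, 1.0]], 'mount': [[0.0001, -0.9594, -0.282, 0.0713], [1.0, 0.0002, -0.0003, -0.0005], [0.0004, -0.282, 0.9594, -0.1441], [0.0, 0.0, 0.0, 1.0]]}
```

View pics/top0.png

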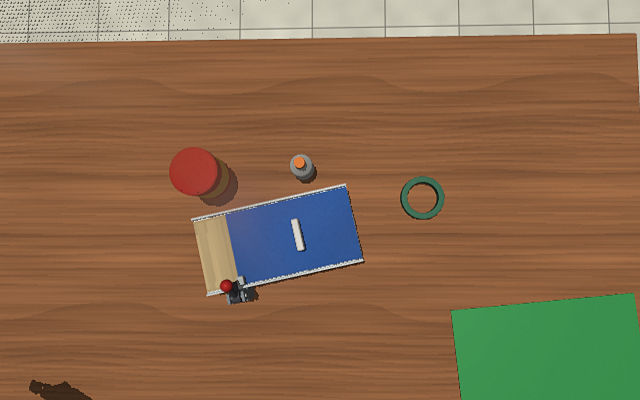

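View pics/side0.png

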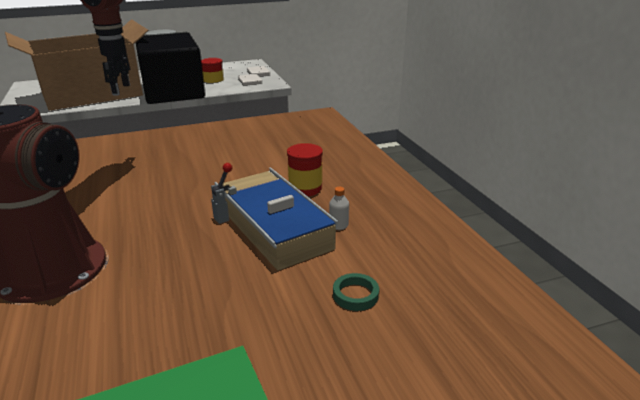

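The top view has the box around (280,240), with its +y end to the left, the knob at (227,286) and the handle at (298,235). The canister is at (195,172), the glue bottle at (302,167) and the tape roll at (422,198). The side view agrees, with the knob at (227,167).

```bash
cat > h.py <<'E'
import cv2,numpy as np
from station import *
def ray(n,px,pose=None):
    c=calibration(n);K=c["K"]
    if n=="wrist":
        R,p=pose;d=np.array([px[0]-K[0,2],px[1]-K[1,2]])/K[0,0];r=np.linalg.norm(d)+1e-12
        v=np.r_[d/r*np.sin(r),np.cos(r)];M=c["mount"]
        return R@M[:3,3]+p, R@(M[:3,:3]@v)
    E=c["extrinsics"];v=np.linalg.inv(K)@[px[0],px[1],1]
    return -E[:3,:3].T@E[:3,3],E[:3,:3].T@v
def plane(n,px,z,pose=None):
    o,d=ray(n,px,pose);return o+d*(z-o[2])/d[2]
def tri(r1,r2):
    A=np.c_[r1[1],-r2[1]];t=np.linalg.lstsq(A,r2[0]-r1[0],rcond=None)[0]
    a=r1[0]+t[0]*r1[1];b=r2[0]+t[1]*r2[1];return (a+b)/2,np.linalg.norm(a-b)
def blob(img,lo,hi,roi=None):
    h=cv2.cvtColor(img,cv2.COLOR_RGB2HSV);m=cv2.inRange(h,np.array(lo),np.array(hi))
    if roi: k=np.zeros_like(m);k[roi[1]:roi[3],roi[0]:roi[2]]=255;m&=k
    c=max(cv2.findContours(m,cv2.RETR_EXTERNAL,cv2.CHAIN_APPROX_NONE)[0],key=cv2.contourArea)
    return c[:,0].astype(float),m
E
python3 - <<'E'
from h import *
t=cv2.imread("pics/top0.png")[:,:,::-1].copy();s=cv2.imread("pics/side0.png")[:,:,::-1].copy()
c,_=blob(t,(105,120,60),(130,255,255))
P=np.array([plane("top",p,.0775)[:2] for p in c],np.float32)
rc=cv2.minAreaRect(P);print("cover",rc)
c,_=blob(t,(0,0,170),(180,60,255),(280,205,320,260));Hn=np.array([plane("top",p,.1075)[:2] for p in c],np.float32);print("handle",cv2.minAreaRect(Hn))
a,_=blob(t,(0,150,60),(10,255,255),(215,270,240,300));b,_=blob(s,(0,150,60),(10,255,255),(215,155,240,180))
ca,cb=cv2.minEnclosingCircle(a.astype(np.float32)),cv2.minEnclosingCircle(b.astype(np.float32));print(ca,cb)
print("knob",tri(ray("top",ca[0]),ray("side",cb[0])))
for nm,lo,hi,roi,z in (("can",(0,150,60),(8,255,255),(160,140,225,200),.13),("glue",(5,150,100),(20,255,255),(285,150,315,180),.11),("tape",(60,60,30),(90,255,255),(395,170,450,225),.024)):
    k,_=blob(t,lo,hi,roi);q=np.array([plane("top",p,z)[:2] for p in k],np.float32);print(nm,cv2.minEnclosingCircle(q))
E
```

```text
cover ((0.5529041290283203, -0.03721168637275696), (0.15981465578079224, 0.2742650806903839), 12.55091667175293)
handle ((0.5556635856628418, -0.0486171580851078), (0.06608077883720398, 0.01354979071766138), 13.299766540527344)
((225.71739196777344, 285.36956787109375), 6.2935709953308105) ((227.0, 167.0), 5.099119663238525)
knob (array([0.45325185, 0.0923535 , 0.14723004]), np.float64(0.0010957810058742697))
can ((0.6904409527778625, 0.16551251709461212), 0.056042879819869995)
glue ((0.7104949951171875, -0.053618110716342926), 0.01173645444214344)
tape ((0.639280378818512, -0.3319038152694702), 0.04959436133503914)
```

```bash
python3 -m pendant '0 0 -0.15 0.025 -0.04 0 -1; 0 0 -0.3 0.05 -0.08 0 -1; 0 0 -0.44 0.075 -0.12 0 -1; 0 0 -0.58 0.1 -0.16 0 -1; 0 0 -0.72 0.125 -0.2 0 -1; 0 0 -0.86 0.15 -0.24 0 -1; 0 0 -0.99 0.175 -0.28 0 -1; 0 0 -0.99 0.2 -0.31 0 -1' 40
python3 -c "
from station import *;s=read_state();print(s['joints'],s['orientation'])"
```

```text
clock: 0.95
position: [0.4125, 0.2492, 0.2313]
orientation: [[-0.213, 0.977, 0.0], [0.977, 0.213, -0.0], [-0.0, 0.0, -1.0]]
force: [0.1, 1.4, -0.2]
gripper_width: 0.0002
grasp_force: 0.0
[ 1.55473271e+01 -1.47726447e+01 -1.41914845e+01  9.05681837e+01
 -1.17087037e-02  9.32472622e+01] [[-2.13031444e-01  9.77045306e-01  2.72969731e-04]
 [ 9.77045325e-01  2.13031487e-01 -1.36172838e-04]
 [-1.91198180e-04  2.37694703e-04 -9.99999953e-01]]
```

```bash
python3 -m pendant '0 0 0 0.025 -0.037 0 -1; 0 0 0 0.045 -0.074 0 -1; 0 0 0 0.068 -0.11 0 -1; 0 0 0 0.09 -0.148 0 -1; 0 0 0 0.09 -0.148 -0.04 -1; 0 0 0 0.09 -0.148 -0.08 -1; 0 0 0 0.09 -0.148 -0.097 -1; 0 0 0 0.09 -0.148 -0.097 -1'
python3 - <<'E'
from h import *
cv2.imwrite("pics/top1.png",snapshot("top")[170:340,130:400,::-1].repeat(2,0).repeat(2,1))
E
```

```text
clock: 1.75
position: [0.4997, 0.1033, 0.1311]
orientation: [[-0.218, 0.976, -0.005], [0.976, 0.218, 0.0], [0.001, -0.005, -1.0]]
force: [0.5, -0.5, 0.1]
gripper_width: 0.0001
grasp_force: 0.0
```

View pics/top1.png

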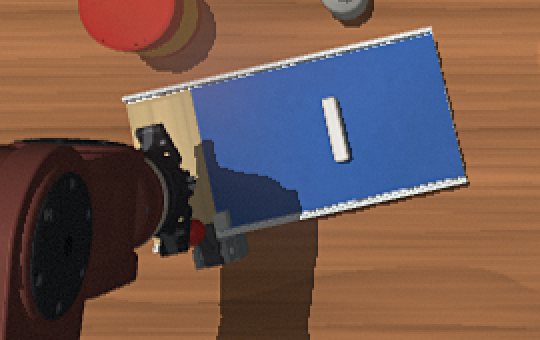

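The shut gripper is over the deck beside the red knob (crop 197,232). I'll push it outwards from there.

```bash
python3 -m pendant '0 0 0 -0.012 -0.003 0 -1; 0 0 0 -0.023 -0.005 0 -1; 0 0 0 -0.034 -0.008 0 -1; 0 0 0 -0.045 -0.01 0 -1; 0 0 0 -0.055 -0.012 0 -1; 0 0 0 -0.065 -0.014 0 -1; 0 0 0 -0.073 -0.016 0 -1; 0 0 0 -0.08 -0.018 0 -1'
python3 -m pendant '0 0 0 -0.004 -0.001 0 -1; 0 0 0 -0.008 -0.002 0 -1; 0 0 0 -0.008 -0.002 0 -1'
```

```text
clock: 2.6
position: [0.4222, 0.0854, 0.1358]
orientation: [[-0.219, 0.976, 0.003], [0.976, 0.219, 0.0], [-0.0, 0.002, -1.0]]
force: [1.6, 0.9, -0.6]
gripper_width: -0.0
grasp_force: 0.7
clock: 2.9
position: [0.4135, 0.0833, 0.1343]
orientation: [[-0.218, 0.976, -0.0], [0.976, 0.218, -0.0], [-0.0, -0.0, -1.0]]
force: [0.1, 0.9, 0.0]
gripper_width: 0.0001
grasp_force: 0.0
```

```bash
python3 -m pendant '0 0 0 -0.004 -0.001 0 -1; 0 0 0 -0.008 -0.002 0 -1; 0 0 0 -0.008 -0.002 0 -1'
python3 -m pendant '0 0 0 0.005 0.001 0 -1; 0 0 0 0.04 -0.02 0.05 -1; 0 0 0 0.085 -0.05 0.06 -1; 0 0 0 0.11 -0.09 0.06 -1; 0 0 0 0.13 -0.135 0.06 -1; 0 0 0 0.148 -0.185 0.06 -1'
python3 - <<'E'
from h import *
t=snapshot("top");s=snapshot("side")
a,_=blob(t,(0,150,50),(10,255,255),(205,270,250,330));b,_=blob(s,(0,150,50),(10,255,255),(195,150,245,195))
ca,cb=cv2.minEnclosingCircle(a.astype(np.float32)),cv2.minEnclosingCircle(b.astype(np.float32));print(ca,cb)
k=tri(ray("top",ca[0]),ray("side",cb[0]));print(k)
th=np.radians(12.55);R=np.array([[np.cos(th),-np.sin(th)],[np.sin(th),np.cos(th)]]);print(R.T@(k[0][:2]-[.5448,-.0006]))
cv2.imwrite("pics/side2.png",s[120:280,150:400,::-1].repeat(3,0).repeat(3,1))
E
```

```text
clock: 3.2
position: [0.4061, 0.0814, 0.1344]
orientation: [[-0.218, 0.976, 0.002], [0.976, 0.218, 0.0], [0.0, 0.002, -1.0]]
force: [3.8, 1.2, -1.4]
gripper_width: -0.0001
grasp_force: 1.5
clock: 3.8
position: [0.5499, -0.092, 0.1941]
orientation: [[-0.219, 0.976, -0.0], [0.976, 0.219, 0.0], [0.0, -0.0, -1.0]]
force: [0.8, 0.4, 0.8]
gripper_width: -0.0002
grasp_force: 0.0Traceback (most recent call last):
  File "<stdin>", line 3, in <module>
  File "h.py", line 19, in blob
    c=max(cv2.findContours(m,cv2.RETR_EXTERNAL,cv2.CHAIN_APPROX_NONE)[0],key=cv2.contourArea)
ValueError: max() iterable argument is empty
```

Run:
```python
from h import *
s=snapshot("side")
cv2.imwrite("pics/side2.png",s[120:280,150:400,::-1].repeat(3,0).repeat(3,1))
b,_=blob(s,(0,150,50),(10,255,255),(195,150,245,205))
cb=cv2.minEnclosingCircle(b.astype(np.float32));print(cb)
th=np.radians(12.55);R=np.array([[np.cos(th),-np.sin(th)],[np.sin(th),np.cos(th)]])
o,d=ray("side",cb[0]);ob=R.T@(o[:2]-[.5448,-.0006]);db=R.T@d[:2];t=(.11-ob[1])/db[1];print(ob[0]+t*db[0],(o+t*d)[2])
```

```text
((200.7142791748047, 175.0), 5.285820960998535)
-0.14153845298281742 0.14365189204007067
```

View pics/side2.png

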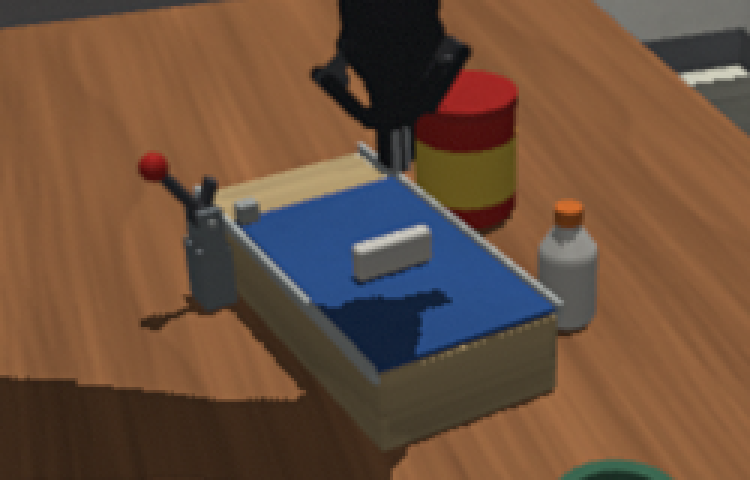

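The lever is fully out: knob at box x -0.142, and in the crop at (153,166). The cover is still shut. Next I'll push the handle from its -y side.

```bash
python3 -m pendant '0 0 0 0.015 0.0035 -0.02 -1; 0 0 0 0.015 0.0035 -0.06 -1; 0 0 0 0.015 0.0035 -0.095 -1; 0 0 0 0.015 0.0035 -0.108 -1; 0 0 0 0.015 0.0035 -0.108 -1'
python3 -m pendant '0 0 0 -0.0043 0.0195 0 -1; 0 0 0 -0.0109 0.0488 0 -1; 0 0 0 -0.0174 0.0781 0 -1; 0 0 0 -0.0239 0.1074 0 -1; 0 0 0 -0.0304 0.1366 0 -1; 0 0 0 -0.037 0.166 0 -1; 0 0 0 -0.0435 0.1952 0 -1; 0 0 0 -0.05 0.2245 0 -1'
```

```text
clock: 4.45
position: [0.5622, -0.0856, 0.0846]
orientation: [[-0.219, 0.976, -0.003], [0.976, 0.219, 0.001], [0.002, -0.003, -1.0]]
force: [-0.1, -0.1, 0.8]
gripper_width: -0.0002
grasp_force: 0.0
clock: 5.25
position: [0.5146, 0.1385, 0.0891]
orientation: [[-0.218, 0.976, 0.003], [0.976, 0.218, -0.001], [-0.002, 0.003, -1.0]]
force: [2.1, -3.3, -1.6]
gripper_width: 0.0002
grasp_force: 1.6
```

```bash
python3 -m pendant '0 0 0 -0.0017 0.0078 0 -1; 0 0 0 -0.0035 0.0156 0 -1; 0 0 0 -0.0048 0.0215 0 -1; 0 0 0 -0.0048 0.0215 0 -1'
python3 -m pendant '0 0 0 -0.0008 0.004 0 -1; 0 0 0 -0.0008 0.004 0 -1'
```

```text
clock: 5.65
position: [0.5093, 0.1592, 0.0868]
orientation: [[-0.218, 0.976, 0.001], [0.976, 0.218, 0.0], [0.0, 0.001, -1.0]]
force: [0.7, 0.0, -0.2]
gripper_width: -0.0001
grasp_force: 0.0
clock: 5.85
position: [0.5084, 0.1626, 0.0864]
orientation: [[-0.217, 0.976, 0.0], [0.976, 0.217, -0.001], [-0.001, 0.0, -1.0]]
force: [0.5, -3.0, 2.9]
gripper_width: -0.0002
grasp_force: 1.5
```

```bash
python3 -m pendant '0 0 0 -0.0008 0.004 0 -1; 0 0 0 -0.0008 0.004 0 -1'
python3 -m pendant '0 0 0 0.003 -0.012 0 0; 0 0 0 0.006 -0.03 0.035 0; 0 0 0 0.015 -0.07 0.07 0; 0 0 0 0.025 -0.115 0.09 0; 0 0 0 0.035 -0.16 0.1 0; 0 0 0 0.05 -0.2 0.1 0; 0 0 0 0.05 -0.2 0.1 0; 0 0 0 0.05 -0.2 0.1 0'
python3 - <<'E'
from h import *
s=read_state();np.savez("wp.npz",R=s["orientation"],p=s["position"]);cv2.imwrite("pics/w1.png",snapshot("wrist")[:,:,::-1]);cv2.imwrite("pics/t3.png",snapshot("top")[:,:,::-1])
E
```

```text
clock: 6.05
position: [0.5084, 0.1628, 0.0865]
orientation: [[-0.215, 0.977, 0.001], [0.977, 0.215, -0.009], [-0.009, -0.001, -1.0]]
force: [2.7, -24.1, 2.6]
gripper_width: -0.0001
grasp_force: 12.2
clock: 6.85
position: [0.5571, -0.0337, 0.1858]
orientation: [[-0.216, 0.976, -0.001], [0.976, 0.216, 0.001], [0.001, -0.001, -1.0]]
force: [0.2, 1.1, 0.0]
gripper_width: 0.0428
grasp_force: 0.0
```

View pics/w1.png

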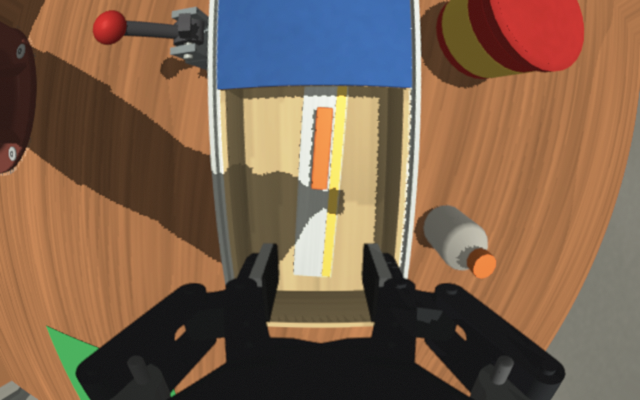

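View pics/t3.png

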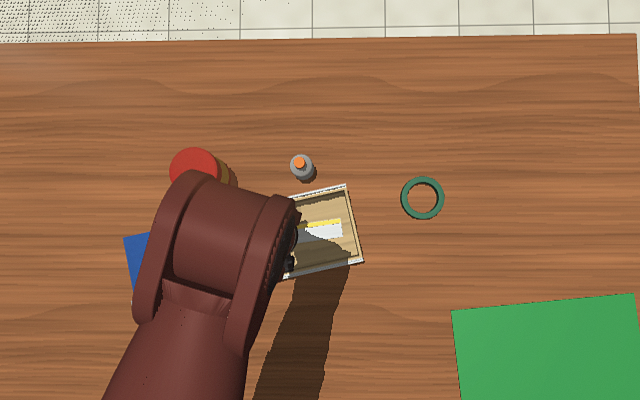

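The cover is at its stop. In the wrist view the orange grip spans about (312–333, 107–190), and the blade's free end is near (312,276). Now I'll measure the grip.

Run:
```python
from h import *
w=cv2.imread("pics/w1.png")[:,:,::-1].copy();d=np.load("wp.npz");po=(d["R"],d["p"])
th=np.radians(12.55);R=np.array([[np.cos(th),-np.sin(th)],[np.sin(th),np.cos(th)]]);B=np.array([.5448,-.0006])
def bx(p,z): return R.T@(plane("wrist",p,z,po)[:2]-B)
c,_=blob(w,(5,150,90),(18,255,255),(290,95,350,200))
print("grip raw",cv2.minAreaRect(c.astype(np.float32)))
hsv=cv2.cvtColor(w,cv2.COLOR_RGB2HSV);
P=np.array([bx(p,.036) for p in c],np.float32);r=cv2.minAreaRect(P);print("grip box",r);print(np.round(cv2.boxPoints(r),4))
for rr in (120,150,180): print(rr,[(x,hsv[rr,x].tolist()) for x in range(308,338,2)])
for p in ((293,275),(330,277),(306,95),(347,95)): print(p,bx(p,.011))
for p in ((219,88),(411,86)): print("cover edge",bx(p,.0775))
```

```text
grip raw ((321.1882019042969, 148.0529327392578), (15.569390296936035, 80.91480255126953), 4.39870548248291)
grip box ((0.005977625492960215, 0.0034343302249908447), (0.07812835276126862, 0.014673691242933273), 85.73965454101562)
[[-0.0042 -0.035 ]
 [ 0.0104 -0.0361]
 [ 0.0162  0.0418]
 [ 0.0016  0.0429]]
120 [(308, [45, 6, 238]), (310, [43, 7, 239]), (312, [43, 8, 236]), (314, [23, 18, 130]), (316, [11, 173, 208]), (318, [13, 175, 244]), (320, [13, 172, 245]), (322, [13, 171, 246]), (324, [13, 171, 246]), (326, [13, 171, 246]), (328, [13, 169, 247]), (330, [13, 172, 247]), (332, [12, 78, 225]), (334, [26, 43, 245]), (336, [28, 137, 253])]
150 [(308, [43, 8, 237]), (310, [45, 15, 172]), (312, [19, 26, 109]), (314, [11, 175, 202]), (316, [13, 176, 243]), (318, [13, 175, 244]), (320, [13, 175, 244]), (322, [13, 173, 245]), (324, [13, 174, 245]), (326, [13, 174, 245]), (328, [13, 178, 243]), (330, [11, 66, 216]), (332, [25, 100, 235]), (334, [27, 141, 253]), (336, [27, 140, 252])]
180 [(308, [43, 8, 235]), (310, [24, 20, 128]), (312, [11, 180, 204]), (314, [13, 177, 243]), (316, [13, 176, 243]), (318, [13, 176, 243]), (320, [13, 176, 243]), (322, [13, 177, 243]), (324, [13, 177, 243]), (326, [12, 168, 238]), (328, [21, 43, 220]), (330, [26, 105, 249]), (332, [27, 145, 251]), (334, [27, 144, 251]), (336, [27, 144, 251])]
(293, 275) [-0.02712602 -0.14611928]
(330, 277) [ 0.01646517 -0.14868432]
(306, 95) [-0.00927773  0.05615332]
(347, 95) [0.03226047 0.05631136]
cover edge [-0.07872065  0.06107162]
cover edge [0.0797322  0.06193417]
```

```bash
python3 -m pendant '0 0 -0.074 -0.007 0.037 0 0; 0 0 -0.074 -0.007 0.037 -0.04 0; 0 0 -0.074 -0.007 0.037 -0.08 0; 0 0 -0.074 -0.007 0.037 -0.115 0; 0 0 -0.074 -0.007 0.037 -0.125 0; 0 0 -0.074 -0.007 0.037 -0.125 0; 0 0 -0.074 -0.007 0.037 -0.125 0'
python3 - <<'E'
from h import *
s=read_state();print(s["position"]);w=snapshot("wrist");po=(s["orientation"],s["position"])
c,_=blob(w,(5,150,60),(18,255,255),(250,60,390,330))
P=np.array([plane("wrist",p,.036,po)[:2] for p in c],np.float32);print(cv2.minAreaRect(P))
cv2.imwrite("pics/w2.png",w[:,:,::-1])
E
```

```text
clock: 7.65
position: [0.5512, 0.0044, 0.0632]
orientation: [[-0.146, 0.989, 0.002], [0.989, 0.146, -0.0], [-0.001, 0.002, -1.0]]
force: [-0.0, 0.7, 0.4]
gripper_width: 0.0425
grasp_force: 0.0
[0.5512097  0.00440554 0.06315561]
((0.5499652624130249, 0.006039366126060486), (0.015107041224837303, 0.08169247955083847), 8.50645637512207)
```

View pics/w2.png

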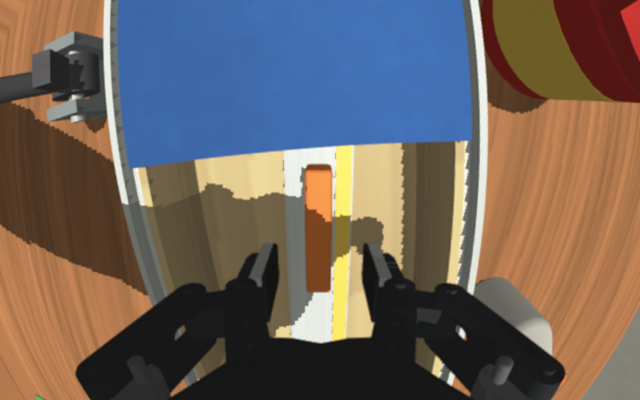

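The fingers straddle the orange grip, which sits at about (318,228). I'll go down and close.

```bash
python3 -m pendant '0 0 0 -0.001 0 -0.02 0; 0 0 0 -0.001 0 -0.038 0; 0 0 0 -0.001 0 -0.045 0; 0 0 0 -0.001 0 -0.045 0; 0 0 0 -0.001 0 -0.045 -0.3; 0 0 0 -0.001 0 -0.045 -1; 0 0 0 -0.001 0 -0.045 -1; 0 0 0 -0.001 0 -0.045 -1' 80
python3 -m pendant '0 0 0 0 0 0 -1; 0 0 0 0 0 0 -1'
```

```text
clock: 8.5
position: [0.5504, 0.0039, 0.018]
orientation: [[-0.145, 0.989, 0.002], [0.989, 0.145, -0.001], [-0.001, 0.002, -1.0]]
force: [-2.7, 0.7, 6.4]
gripper_width: 0.014
grasp_force: 80.1
clock: 8.7
position: [0.5504, 0.0039, 0.0179]
orientation: [[-0.145, 0.989, 0.002], [0.989, 0.145, -0.001], [-0.001, 0.002, -1.0]]
force: [-1.5, -0.3, 7.1]
gripper_width: 0.0144
grasp_force: 80.1
```

```bash
python3 -m pendant '0 0 0 0 0 0.005 -1; -0.059 -0.009 0 0 -0.002 0.014 -1; -0.119 -0.017 0 0.0007 -0.005 0.024 -1; -0.178 -0.026 0 0.001 -0.008 0.034 -1; -0.237 -0.035 0 0.0015 -0.011 0.0425 -1; -0.297 -0.043 0 0.002 -0.014 0.051 -1; -0.345 -0.051 0 0.0022 -0.0148 0.0575 -1; -0.345 -0.051 0 0.0022 -0.0148 0.0575 -1'
python3 -m pendant '0 0 0 0 0 0 -1; 0 0 0 0 0 0 -1'
python3 - <<'E'
from h import *
s=read_state();print(s["joints"]);R=s["orientation"];p=s["position"]
th=np.radians(12.55);Rb=np.array([[np.cos(th),-np.sin(th)],[np.sin(th),np.cos(th)]])
for y in(-.15,0,.15):
  q=p+R@[y,0,.012];print(Rb.T@(q[:2]-[.5448,-.0006]),q[2])
cv2.imwrite("pics/s4.png",snapshot("side")[100:300,130:400,::-1].repeat(2,0).repeat(2,1))
E
```

```text
clock: 9.5
position: [0.5517, -0.0098, 0.0745]
orientation: [[-0.138, 0.989, 0.051], [0.929, 0.147, -0.338], [-0.342, 0.001, -0.94]]
force: [-0.1, -0.2, -2.6]
gripper_width: 0.014
grasp_force: 78.8
clock: 9.7
position: [0.5514, -0.0109, 0.0735]
orientation: [[-0.136, 0.989, 0.049], [0.93, 0.145, -0.337], [-0.341, -0.0, -0.94]]
force: [0.2, 0.3, -1.4]
gripper_width: 0.0142
grasp_force: 78.8
[ -4.11600653  -3.00230909 -21.98100216  66.5569569  -19.42558449
  76.77319909]
[-0.00644845 -0.15618848] 0.11329712014733284
[ 0.00388717 -0.01553578] 0.062209035273422766
[0.01422279 0.12511692] 0.011120950399512698
```

View pics/s4.png

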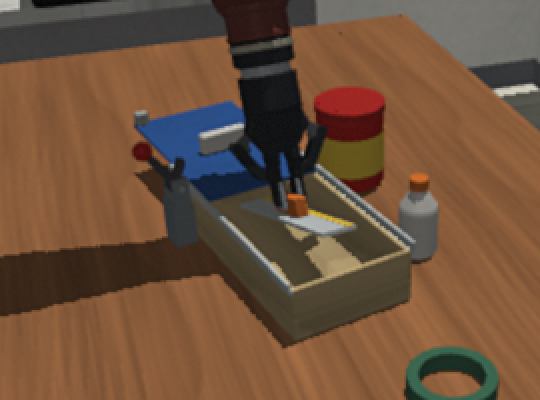

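It's tilted: the free end is at z 0.113 and the other end is under the deck at y 0.125, z 0.011. Now I'll draw it out along the slope and then lift.

```bash
python3 -m pendant '0 0 0 0.0027 -0.0186 0.0068 -1; 0 0 0 0.0054 -0.0372 0.0136 -1; 0 0 0 0.0082 -0.0558 0.0205 -1; 0 0 0 0.0109 -0.0744 0.0273 -1; 0 0 0 0.0136 -0.093 0.0341 -1; 0 0 0 0.015 -0.102 0.0374 -1; 0 0 0 0.015 -0.102 0.0374 -1'
python3 -m pendant '0 0 0 0 0 0.02 -1; 0 0 0 0 0 0.045 -1; 0 0 0 0 0 0.07 -1; 0 0 0 0 0 0.095 -1; 0 0 0 0 0 0.12 -1; 0 0 0 0 0 0.14 -1; 0 0 0 0 0 0.14 -1'
python3 -m pendant '0 0 0 0 0 0 -1; 0 0 0 0 0 0 -1; 0 0 0 0 0 0 -1; 0 0 0 0 0 0 -1; 0 0 0 0 0 0 -1'
python3 - <<'E'
from h import *
s=read_state();R=s["orientation"];p=s["position"];print(s["dq"])
for y in(-.15,0,.15): print(p+R@[y,0,.012])
cv2.imwrite("pics/s5.png",snapshot("side")[60:300,110:420,::-1].repeat(2,0).repeat(2,1))
E
```

```text
clock: 10.45
position: [0.5667, -0.1139, 0.1116]
orientation: [[-0.135, 0.99, 0.05], [0.93, 0.144, -0.338], [-0.342, 0.001, -0.94]]
force: [0.2, -0.8, -1.8]
gripper_width: 0.0144
grasp_force: 78.8
clock: 11.15
position: [0.5677, -0.1122, 0.2539]
orientation: [[-0.136, 0.989, 0.054], [0.929, 0.146, -0.339], [-0.343, 0.004, -0.939]]
force: [0.4, -0.4, -2.9]
gripper_width: 0.0137
grasp_force: 78.8
clock: 11.65
position: [0.5663, -0.1126, 0.2506]
orientation: [[-0.137, 0.989, 0.049], [0.93, 0.146, -0.338], [-0.341, -0.0, -0.94]]
force: [0.3, 0.5, -1.5]
gripper_width: 0.0139
grasp_force: 78.8
[-0.03957602 -0.14583724  0.2327509   0.11676948 -0.06644526 -0.05864001]
[ 0.58746367 -0.25614947  0.29055684]
[ 0.56693003 -0.11666664  0.23934248]
[0.54639639 0.02281618 0.18812812]
```

View pics/s5.png

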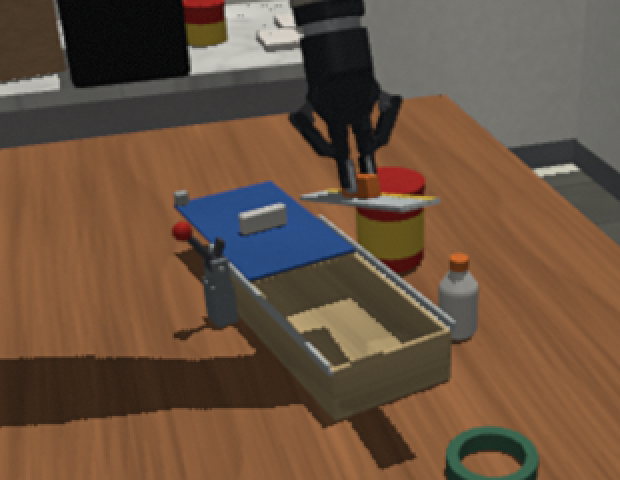

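The straightedge is held clear above the box with its lowest end at z 0.188. The cover is open, the lever is out and the bystanders haven't moved, so I'm handing in.

```bash
python3 -c "
from station import close_job;print(close_job())"
```

```text
the job is handed in; nothing more can be done
None
```

The job is handed in after about 12 s of robot time: the lever is flipped out, the cover is fully open, and the straightedge is held still with its lowest end about 0.19 m above the table; `close_job()` gave no verdict.

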